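# Let a striker out of the lever dispenser

## Task

Press the brass lever of the striker dispenser all the way down with a fingertip so that its linked lid lifts, and keep it down until the orange striker has rolled out into the tray. Then, with the finger still on the lever, ease it slowly all the way back up so that the lid comes down softly and never slams, and move clear. Work only through the lever: do not touch the lid or the striker, lift anything, or disturb the other things on the shelf.

Things in the scene. Friction and masses are not known exactly. Their poses are not given: they have to be found in the camera images.
- dispenser: Fixed beech dispenser, 70 (x) x 160 (y) mm base, 60 mm high, with a narrow wire-sided chute (top 143 mm above the shelf) that slopes down to +y. Below its mouth is a fixed felt-floored tray: x -60 to 60, y 80 to 200 mm, walls 45 mm high, 6 mm thick. Origin: centre of the base's underside; z up. The lever runs along its -x face and sticks out past its -y end.
- lever (a joint): Hinge angle of the brass lever, rad: 0 = at rest with its pad up, 0.35 = pad fully down on its stop. The hinge lies along the dispenser's x. A spring always pushes it back to 0: pressing at the pad takes about 3 N at first and 6 N at the bottom; let go, it snaps back and the lid slams.
- lever_pad (a point): Centre of the top face of the lever's round pad (44 mm across, 7 mm thick), the place to press from above; it moves with the lever. At rest it lies at x -50, y -137, z 157 mm in the dispenser's frame, its face sloping 0.175 rad (up towards -y); fully down it is about 48 mm lower and has moved sideways by about 3 mm, sloping 0.175 rad the other way. Nothing stands under it higher than 50 mm.
- lever_hinge (a point): Centre of the lever's hinge, 140 mm from the pad's centre.
- mouth_lid (a joint): Hinge angle of the lid, rad: 0 = shut over the mouth, 1.2 = fully open. A linkage makes it 3.43 times the lever's angle, always. Counted as slammed if it closes faster than 2 rad/s (about 80 mm/s at the pad).
- lid_edge (a point): Middle of the lower edge of the brass lid (36 x 66 mm, 5 mm thick) which is hinged along its top edge and shuts the lower (+y) end of the chute, leaning 30 degrees from upright; it swings out and up.
- striker: Glossy orange carrom striker, a disc 41 mm across, 9 mm thick, 15 g, standing on its edge in the chute against the shut lid. It rolls out by itself within about a second of the lid opening, and drops into the tray. Not to be touched. Its origin turns with it: use striker_center.
- striker_center (a point): Centre of the striker. In the tray it lies lower than 45 mm above the shelf.
- tray_centre (a point): Centre of the tray's floor, 6 mm above the shelf.
- sandal_box: Bystander, loose: leave it where it stands. Origin: centre of its underside, z up. Squat cylindrical sandalwood box, 76 mm across, 45 mm high, beyond the pad's end of the dispenser.
- pocket_ring: Bystander, loose: leave it where it stands. Origin: centre of its underside, z up. Brass ring, 58 mm outside, 10 mm high, flat on the shelf.
- coin_stacker: Bystander, loose: leave it where it stands. Origin: centre of its underside, z up. Hand-turned beech stacker with a knob on top, 56 mm across, 80 mm high, on the dispenser's +x side.
- coin_stack: Bystander, loose: leave it where it stands. Origin: centre of its underside, z up. Stack of four carrom coins, 32 mm across, 32 mm high.
- spare_striker: Bystander, loose: leave it where it stands. Origin: centre of its underside, z up. Plain pale striker lying flat, 41 mm across, 9 mm high.
- polish_jar: Bystander, loose: leave it where it stands. Origin: centre of its underside, z up. Jar with a steel cap, 64 mm across, 75 mm high, to the left.
- wax_can: Bystander, loose: leave it where it stands. Origin: centre of its underside, z up. Can, 70 mm across, 90 mm high, to the right.

How it is judged (in metres and radians):
On the way:
1. the finger keeps the lever pressed fully down, the lid stands open and the striker has rolled out into the tray (value of joint mouth_lid above 1.08 rad and contact force between the fingers and lever above 0.5 N and y of striker_center in the frame of dispenser between 0.08 and 0.2 m and x of striker_center in the frame of dispenser between -0.06 and 0.06 m and z of striker_center in the frame of dispenser below 0.045 m), for 0.2 s.
At the end, for the whole second after the job is handed in: The striker lies at rest inside the tray (its centre within the tray's walls and lower than 45 mm), the lever is back up (within 0.02 rad) and the lid is shut (within 0.07 rad) (y of striker_center in the frame of dispenser between 0.08 and 0.2 m and x of striker_center in the frame of dispenser between -0.06 and 0.06 m and z of striker_center in the frame of dispenser below 0.045 m and value of joint mouth_lid below 0.07 rad and value of joint lever below 0.02 rad and linear speed of striker below 0.03 m/s); the robot touches nothing.
It fails at once if the lid slams (closes faster than 2 rad/s) (velocity of joint mouth_lid below -2 rad/s).
It fails at once if the robot touches the lid or the striker (contact force between any of the fingers, the arm and mouth_lid above 0.3 N or contact force between any of the fingers, the arm and striker above 0.3 N).
It fails at once if the striker is lifted (z of striker_center in the frame of dispenser above 0.125 m).
It fails at once if another thing is moved more than 15 mm (distance of any of sandal_box, pocket_ring, coin_stacker, coin_stack, spare_striker, polish_jar, wax_can from where it was at the start of the episode above 0.015 m).
It also fails if it takes over 35 s, if anything falls off the work surface, if the arm or the gripper's body presses on something with over 40 N, if the wrist force passes 120 N, or if a joint passes its speed limit or range.

## Robot

A 7-joint arm with a two-finger parallel gripper is mounted at the origin on the work surface. World frame = base frame: x ahead of the robot, y to its left, z up, the work surface at z = 0. Lengths are in mm, angles in rad, forces in N, time in s.
With the tool pointing down it reaches from about 400 to 850 mm from the base axis. Payload 6.9 kg.
Tool frame: the origin (TCP) lies midway between the tips of the shut fingers; the grasp point (between the pads) lies behind it (arm.tcp_to_grasp is the z of the grasp point in the tool frame, in mm); z points along the fingers, y is the line along which they close (so a half turn about z gives the same grasp; the last joint's range is limited). The gripper opens to 85 mm and grips with 20 to 120 N. Pads are 22 mm wide; open, the fingers measure 114 mm over their backs; the gripper's body (76 mm by 85 mm) begins 54 mm behind the grasp point. The pads swing forward as they close: fully open they stand 13 mm farther back than shut.
Start: joints at [1.236, 0.507, -0.238, 1.5, 0.126, 1.149, -0.155], TCP at [266.069, -565.525, 231.275] pointing down, gripper open.
Joint ranges: [-3.08, 3.08], [-0.24, 2.05], [-1.43, 1.35], [0, 2.5], [-1.52, 4.66], [0.17, 1.96], [-2.89, 2.89]. Speed limits (rad/s): [2.39, 2.39, 3.14, 3.14, 3.14, 3.14, 3.14].

## Interface

Orientations are given as a unit quaternion [x, y, z, w].
In Python, from plant import arm gives the robot as it stands.
- The arm moves only by the tool servo_tool, never from a script. Its argument "plan" is a list of rows, each an object with "jaw": the opening, from 0 (shut) to 1 (fully open); "slide": the shift along the tool's x, y, z in cm, a list of three; "turn": the turn, a rotation vector about the tool's x, y, z in rad, a list of three. In form: [{"jaw": jaw, "slide": [x, y, z], "turn": [rx, ry, rz]}, ...]. A call has 1 to 10 rows; each row shifts and turns the commanded pose from where the row before left it, along the tool's axes as they then stand; what a row does not reach is not made up. A row lasts 1/8 s, in which the tool goes at most 62.5 mm and 10.7 degrees, less where a joint would pass 70% of its speed; a pose out of reach is approached as far as the arm can. A call is refused whole if a number of a shift passes 6.25 or a number of a turn 0.188, either way. A call with a gripper value outside its range is refused whole. The fingers move at their own pace and stop on an object; "squeeze" is the grip in N (left out, the last holds). Time passes only in rows, so rows that do not move let the fingers close. It gives the time, the measured TCP pose, the force, the opening and the grip force at its end, in the units of the state.
- arm.sense(): the state, without advancing time (a new reading comes with each control period).
- arm.camera(name): name is "scene" or "top" or "wrist"; returns a dict with "frame" (420x560x3 uint8, red, green, blue), "fx", "fy", "cx", "cy" (pixels), "dist" ([k1, k2, p1, p2, k3] as OpenCV has them; the pictures are not rectified), "extrinsics" (4x4, takes a point from world to camera coordinates). Camera axes: x right, y down, z forward; pixel columns grow to the right and rows downward; lengths in mm; the calibration is good to about 2 mm. A picture is of the moment at which its call begins. There is no depth.
- arm.job_done(): hands the job in; it is judged then, once.
The state is a dict: "time": time; "q": joint angles; "qvel": joint speeds; "joint_efforts": joint torques, N m; "tool_pos": TCP position; "orientation": TCP orientation; "contact_force": force on the tool from outside, world axes, zero at the start; "moment": the same for the moment, N m; "gripper_width": opening from 0.0 (shut) to 1.0 (fully open); "grasp_force": force on a finger pad.
Only numpy, scipy, OpenCV 4.12 (cv2) and the standard library are available. Lean on these libraries where they do the work, as an engineer would, in place of code of your own. Each camera call takes 0.05 s, during which the arm holds its last target. There are 200 camera calls.

## Working session

There is one attempt and no reset: what is moved stays moved. The work goes in short steps, Python scripts to look and compute and a tool call to move; the robot and the scene stay as the last step left them, time stands still between calls to the robot, and variables do not carry over. Pictures are saved under pics/ and viewed, at most 10 in all, crops included, and the job is handed in when it is done.

Besides the shell and the picture viewer there is one more tool, called after "Emit:" by a JSON object that holds its "method" and its "body", one argument or row to a line. servo_tool: Moves the arm, as the interface text tells. Its arguments: {"type":"object","properties":{"plan":{"type":"array"},"squeeze":{"type":"number"}},"required":["plan"]}

```bash
mkdir -p pics; ls; python3 - <<'E'
from plant import arm
import cv2,pickle
d={}
for n in("scene","top"):
    c=arm.camera(n);d[n]=c
    cv2.imwrite(f"pics/{n}.png",c["frame"][:,:,::-1])
    print(n,c["fx"],c["cx"],c["cy"],c["dist"],c["extrinsics"])
pickle.dump(d,open("cams.pkl","wb"))
print(arm.sense(),arm.tcp_to_grasp)
E
```

```text
pics
scene 526.9977303448851 285.7643260594054 202.4669634222339 [0.02687155 0.         0.         0.         0.        ] [[-6.55139310e-01  7.55507292e-01 -1.10265018e-03  3.90118390e+02]
 [ 5.95777041e-01  5.15730391e-01 -6.15688136e-01 -2.51104509e+02]
 [-4.64588207e-01 -4.04018434e-01 -7.87989152e-01  1.84128961e+03]
 [ 0.00000000e+00  0.00000000e+00  0.00000000e+00  1.00000000e+00]]
top 495.2580676888008 278.13614218296044 202.7519878415944 [-0.01077308  0.          0.          0.          0.        ] [[ 5.63845330e-03 -9.99842036e-01 -1.68555931e-02 -5.06526619e+00]
 [-9.96093461e-01 -4.13027048e-03 -8.82086083e-02  6.03535410e+02]
 [ 8.81250564e-02  1.72871062e-02 -9.95959402e-01  1.38000455e+03]
 [ 0.00000000e+00  0.00000000e+00  0.00000000e+00  1.00000000e+00]]
{'time': 0.1, 'q': array([ 1.23648839,  0.50827046, -0.23751735,  1.50103857,  0.12570202,
        1.1488926 , -0.15478796]), 'qvel': array([-0.00125291, -0.00166747, -0.00014583, -0.00238425,  0.00059038,
       -0.00033476,  0.00125976]), 'joint_efforts': array([-3.91343070e-03, -6.21839333e+01, -2.19462030e+00, -2.50208795e+01,
        1.24406302e-02,  7.70545739e-03,  5.23349172e-06]), 'tool_pos': array([ 265.8379513 , -565.1475581 ,  230.50377265]), 'orientation': array([ 9.75916677e-01,  2.18142117e-01, -1.94082848e-04, -7.87040053e-04]), 'contact_force': array([-0.3438515 ,  0.28740715, -0.0906229 ]), 'moment': array([-0.00079497,  0.04032196,  0.02566512]), 'grasp_force': 0.0, 'gripper_width': 0.9998395480448378} -18.700000000000003
```

View pics/scene.png

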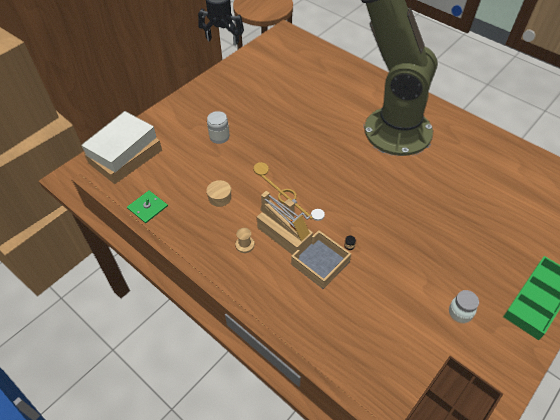

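View pics/top.png

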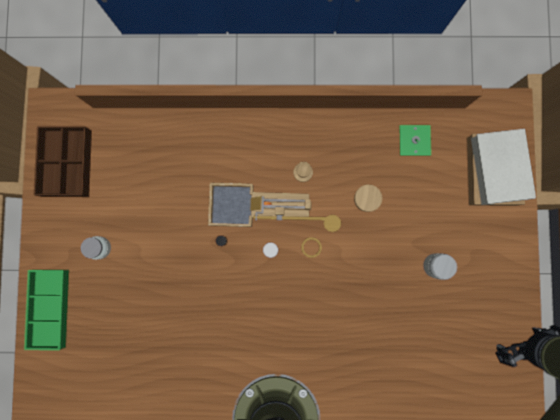

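The top view shows the dispenser with its tray at about (232,204), the pad at (333,223), the ring at (312,247) and the sandal box at (369,198). In the scene view the pad is at about (261,168). I'll triangulate the pad and check it against the tray.

```bash
cat > h.py <<'E'
import numpy as np,cv2
def ray(c,p):
    K=np.array([[c["fx"],0,c["cx"]],[0,c["fy"],c["cy"]],[0,0,1]])
    u=cv2.undistortPoints(np.array([[p]],float),K,np.array(c["dist"]))[0,0]
    E=c["extrinsics"];R=E[:3,:3];d=R.T@np.r_[u,1];return -R.T@E[:3,3],d/np.linalg.norm(d)
def plane(c,p,z):
    o,d=ray(c,p);return o+d*(z-o[2])/d[2]
def tri(c1,p1,c2,p2):
    o1,d1=ray(c1,p1);o2,d2=ray(c2,p2)
    s=np.linalg.lstsq(np.c_[d1,-d2],o2-o1,rcond=None)[0]
    a,b=o1+s[0]*d1,o2+s[1]*d2;return (a+b)/2,np.linalg.norm(a-b)
def proj(c,P):
    K=np.array([[c["fx"],0,c["cx"]],[0,c["fy"],c["cy"]],[0,0,1]]);E=c["extrinsics"]
    return cv2.projectPoints(np.array(P,float).reshape(-1,1,3),cv2.Rodrigues(E[:3,:3])[0],E[:3,3],K,np.array(c["dist"]))[0][:,0]
E
python3 - <<'E'
from h import *;import pickle
d=pickle.load(open("cams.pkl","rb"));t,s=d["top"],d["scene"]
a=t["frame"][160:260,200:390][:,:,::-1];b=s["frame"][150:290,200:370][:,:,::-1]
cv2.imwrite("pics/a.png",np.hstack([cv2.resize(a,(400,210),interpolation=2),cv2.resize(b,(400,330),interpolation=2)[:210]])) if 0 else None
cv2.imwrite("pics/ct.png",cv2.resize(a,None,fx=4,fy=4,interpolation=cv2.INTER_CUBIC))
cv2.imwrite("pics/cs.png",cv2.resize(b,None,fx=4,fy=4,interpolation=cv2.INTER_CUBIC))
def blob(c,box):
    x0,y0,x1,y1=box;f=c["frame"][y0:y1,x0:x1];h=cv2.cvtColor(f,cv2.COLOR_RGB2HSV)
    m=((h[...,0]>=17)&(h[...,0]<30)&(h[...,1]>120)&(h[...,2]>80)).astype(np.uint8)
    m=cv2.morphologyEx(m,cv2.MORPH_OPEN,cv2.getStructuringElement(2,(5,5)))
    n,_,st,ce=cv2.connectedComponentsWithStats(m)
    for i in range(1,n):print(st[i],ce[i]+[x0,y0])
    print(h[(y1-y0)//2,(x1-x0)//2])
blob(t,(320,210,346,236));blob(s,(248,155,276,181))
# tray/bases: hsv of felt
for c,box in((t,(195,170,265,240)),(s,(285,225,360,295))):
    x0,y0,x1,y1=box;h=cv2.cvtColor(c["frame"][y0:y1,x0:x1],cv2.COLOR_RGB2HSV)
    m=((h[...,0]>90)&(h[...,0]<130)&(h[...,2]>50)).astype(np.uint8)
    m=cv2.morphologyEx(m,cv2.MORPH_OPEN,np.ones((3,3)))
    k=max(cv2.findContours(m,0,2)[0],key=cv2.contourArea);print(cv2.minAreaRect(k),[x0,y0])
    q=cv2.boxPoints(cv2.minAreaRect(k))+[x0,y0]
    print(np.round([plane(c,p,6) for p in q]))
E
```

```text
[  2   5  19  17 253] [331.65217391 222.82213439]
[ 20 130 161]
[  6   7  15  14 160] [260.74375 168.29375]
[ 20 150 192]
((36.5, 34.5), (35.0, 37.0), 90.0) [195, 170]
[[650. 187.   6.]
 [651.  80.   6.]
 [549.  79.   6.]
 [549. 185.   6.]]
((34.89219665527344, 32.84014892578125), (34.997398376464844, 27.43698501586914), 37.56858825683594) [285, 225]
[[630.  75.   6.]
 [540.  64.   6.]
 [546. 171.   6.]
 [633. 179.   6.]]
```

View pics/ct.png

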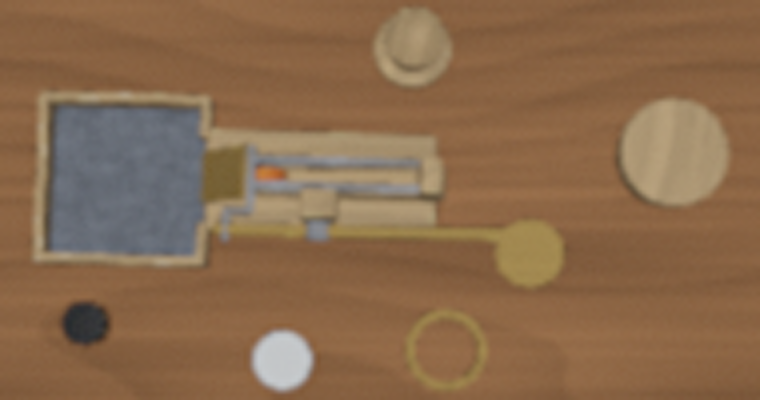

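View pics/cs.png

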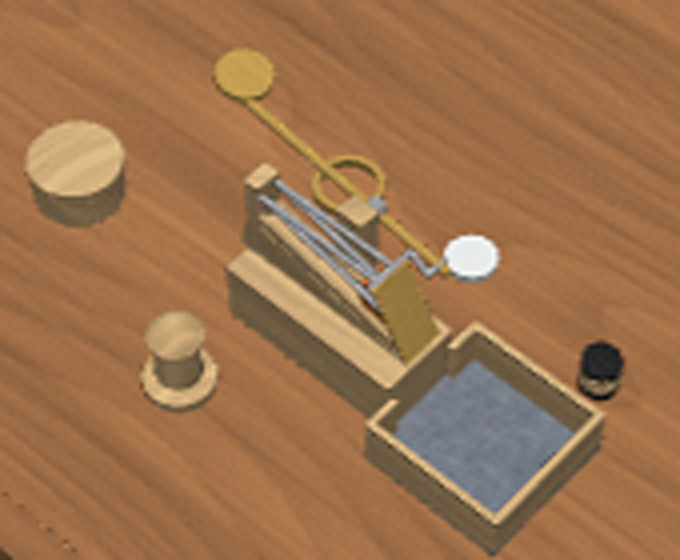

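```bash
python3 - <<'E'
from h import *;import pickle
from scipy.spatial.transform import Rotation as R
from plant import arm
d=pickle.load(open("cams.pkl","rb"));t,s=d["top"],d["scene"]
for pt,ps in(((332.3,223),(261,168.5)),((331.65,222.8),(260.7,168.3))):
    P=tri(t,pt,s,ps);print(P)
c=lambda x,y:(200+x/4,160+y/4)
L=[plane(t,c(*p),45) for p in((40,95),(210,98),(205,262),(37,263))]
print(np.round(L,1)); 
A=plane(t,c(210,130),60)-plane(t,c(437,137),60);print("yaw",-np.arctan2(A[0],A[1]),"tray",-np.arctan2(*(L[0]-L[1])[:2]),-np.arctan2(*(L[3]-L[2])[:2]))
ctr=np.mean(L,0)
for y in(0,-.02,-.04):
    Rz=R.from_euler('z',y).as_matrix(); o=ctr-Rz@[0,140,45]; print(y,"pad pred",o+Rz@[-50,-137,157])
S=arm.sense();T=R.from_quat(S["orientation"])
print(T.as_matrix().round(3)); print("slide cm",T.inv().apply(np.r_[P[0][:2],230]-S["tool_pos"])/10)
E
```

```text
(array([ 540.28182361, -143.24917314,  154.80033667]), np.float64(1.0701093535808304))
(array([ 541.2643176 , -142.11506289,  157.19528804]), np.float64(0.8277650953618746))
[[654.9 190.   45. ]
 [653.2  70.   45. ]
 [537.8  72.3  45. ]
 [536.5 190.   45. ]]
yaw -0.027170605717538827 tray -0.014307915425007306 0.010964124265083173
0 pad pred [ 545.60976958 -146.39393378  157.        ]
-0.02 pad pred [ 540.08013857 -145.33860229  157.        ]
-0.04 pad pred [ 534.57271867 -144.17289662  157.        ]
[[ 0.905  0.426 -0.001]
 [ 0.426 -0.905  0.001]
 [-0.    -0.002 -1.   ]]
slide cm [ 42.93311555 -26.55001763   0.09188915]
```

The pad triangulates to (541, -143, 157), which matches its given height and the position predicted from the tray. I'll travel there at about 230 mm height with the jaws closing.

Emit:
{"method": "servo_tool", "body": {
  "plan": [
    {"jaw": 0,"slide": [2.0,-1.2,0],"turn": [0,0,0]},
    {"jaw": 0,"slide": [3.6,-2.2,0],"turn": [0,0,0]},
    {"jaw": 0,"slide": [3.6,-2.2,0],"turn": [0,0,0]},
    {"jaw": 0,"slide": [3.6,-2.2,0],"turn": [0,0,0]},
    {"jaw": 0,"slide": [3.6,-2.2,0],"turn": [0,0,0]},
    {"jaw": 0,"slide": [3.6,-2.2,0],"turn": [0,0,0]},
    {"jaw": 0,"slide": [3.6,-2.2,0],"turn": [0,0,0]},
    {"jaw": 0,"slide": [3.6,-2.2,0],"turn": [0,0,0]},
    {"jaw": 0,"slide": [3.6,-2.2,0],"turn": [0,0,0]},
    {"jaw": 0,"slide": [0,0,0],"turn": [0,0,0]}
  ]
}}

```text
time: 1.35
tool_pos: [466.9, -258.9, 231.5]
orientation: [0.975, 0.222, 0.001, -0.001]
contact_force: [-0.3, -0.6, 0.3]
gripper_width: 0.0
grasp_force: 0.0
```

Emit:
{"method": "servo_tool", "body": {
  "plan": [
    {"jaw": 0,"slide": [3.5,-2.2,0],"turn": [0,0,0]},
    {"jaw": 0,"slide": [3.5,-2.2,0],"turn": [0,0,0]},
    {"jaw": 0,"slide": [3.0,-2.0,0],"turn": [0,0,0]},
    {"jaw": 0,"slide": [1.5,-1.0,0],"turn": [0,0,0]},
    {"jaw": 0,"slide": [0,0,0],"turn": [0,0,0]},
    {"jaw": 0,"slide": [0,0,0],"turn": [0,0,0]}
  ]
}}

```text
time: 2.1
tool_pos: [536.4, -150.2, 231.1]
orientation: [0.976, 0.217, -0.001, 0.0]
contact_force: [-0.6, -1.0, 0.7]
gripper_width: -0.001
grasp_force: 0.0
```

Emit:
{"method": "servo_tool", "body": {
  "plan": [
    {"jaw": 0,"slide": [0.7,-0.44,1.0],"turn": [0,0,0]},
    {"jaw": 0,"slide": [0,0,2.0],"turn": [0,0,0]},
    {"jaw": 0,"slide": [0,0,2.0],"turn": [0,0,0]},
    {"jaw": 0,"slide": [0,0,0.6],"turn": [0,0,0]},
    {"jaw": 0,"slide": [0,0,0],"turn": [0,0,0]}
  ]
}}

```text
time: 2.72
tool_pos: [541.5, -141.6, 175.0]
orientation: [0.976, 0.218, -0.0, -0.0]
contact_force: [0.4, -0.9, 0.6]
gripper_width: 0.001
grasp_force: 0.0
```

```bash
python3 - <<'E'
from h import *
from plant import arm
c=arm.camera("scene");b=c["frame"][120:260,200:350][:,:,::-1]
w=arm.camera("wrist")["frame"][:,:,::-1]
cv2.imwrite("pics/n1.png",np.hstack([cv2.resize(b,(400,373),interpolation=2),cv2.resize(w,(400,373))]))
print(arm.sense()["tool_pos"],proj(c,[arm.sense()["tool_pos"]]))
E
```

```text
[ 542.10123173 -141.54912435  175.83473333] [[260.53969498 164.23138195]]
```

View pics/n1.png

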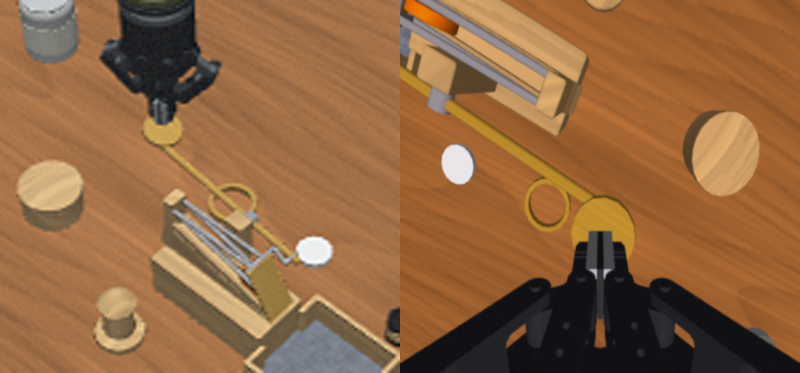

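The left half shows the tip, at about (162,125), right over the pad, and the wrist view shows the same. Pressing now.

Emit:
{"method": "servo_tool", "body": {
  "plan": [
    {"jaw": 0,"slide": [0,0,0.7],"turn": [0,0,0]},
    {"jaw": 0,"slide": [0,0,0.7],"turn": [0,0,0]},
    {"jaw": 0,"slide": [0,0,0.6],"turn": [0,0,0]},
    {"jaw": 0,"slide": [0,0,0.6],"turn": [0,0,0]},
    {"jaw": 0,"slide": [0,0,0.6],"turn": [0,0,0]},
    {"jaw": 0,"slide": [0,0,0.6],"turn": [0,0,0]},
    {"jaw": 0,"slide": [0,0,0]},
    {"jaw": 0,"slide": [0,0,0],"turn": [0,0,0]}
  ]
}}

```text
schema error: expected keys jaw, slide, turn
```

Emit:
{"method": "servo_tool", "body": {
  "plan": [
    {"jaw": 0,"slide": [0,0,0.7],"turn": [0,0,0]},
    {"jaw": 0,"slide": [0,0,0.7],"turn": [0,0,0]},
    {"jaw": 0,"slide": [0,0,0.6],"turn": [0,0,0]},
    {"jaw": 0,"slide": [0,0,0.6],"turn": [0,0,0]},
    {"jaw": 0,"slide": [0,0,0.6],"turn": [0,0,0]},
    {"jaw": 0,"slide": [0,0,0.6],"turn": [0,0,0]},
    {"jaw": 0,"slide": [0,0,0],"turn": [0,0,0]}
  ]
}}

```text
time: 3.7
tool_pos: [541.8, -141.5, 137.0]
orientation: [0.976, 0.218, -0.0, 0.0]
contact_force: [-0.3, -1.8, 3.2]
gripper_width: 0.0
grasp_force: 1.9
```

Emit:
{"method": "servo_tool", "body": {
  "plan": [
    {"jaw": 0,"slide": [0,0,0.6],"turn": [0,0,0]},
    {"jaw": 0,"slide": [0,0,0.6],"turn": [0,0,0]},
    {"jaw": 0,"slide": [0,0,0.6],"turn": [0,0,0]},
    {"jaw": 0,"slide": [0,0,0.5],"turn": [0,0,0]},
    {"jaw": 0,"slide": [0,0,0.3],"turn": [0,0,0]},
    {"jaw": 0,"slide": [0,0,0],"turn": [0,0,0]}
  ]
}}

```text
time: 4.45
tool_pos: [541.9, -140.9, 111.1]
orientation: [0.976, 0.218, 0.0, -0.0]
contact_force: [-1.0, -1.4, 5.5]
gripper_width: 0.005
grasp_force: 2.9
```

Emit:
{"method": "servo_tool", "body": {
  "plan": [
    {"jaw": 0,"slide": [0,0,0.2],"turn": [0,0,0]},
    {"jaw": 0,"slide": [0,0,0.1],"turn": [0,0,0]},
    {"jaw": 0,"slide": [0,0,0],"turn": [0,0,0]},
    {"jaw": 0,"slide": [0,0,0],"turn": [0,0,0]}
  ]
}}

```text
time: 4.95
tool_pos: [542.0, -140.9, 109.7]
orientation: [0.976, 0.218, 0.001, 0.0]
contact_force: [-4.5, -2.0, 17.8]
gripper_width: -0.0
grasp_force: 9.0
```

On the stop: the force has jumped to 18 N. I'll hold and look.

Emit:
{"method": "servo_tool", "body": {
  "plan": [
    {"jaw": 0,"slide": [0,0,0],"turn": [0,0,0]},
    {"jaw": 0,"slide": [0,0,0],"turn": [0,0,0]},
    {"jaw": 0,"slide": [0,0,0],"turn": [0,0,0]},
    {"jaw": 0,"slide": [0,0,0],"turn": [0,0,0]},
    {"jaw": 0,"slide": [0,0,0],"turn": [0,0,0]},
    {"jaw": 0,"slide": [0,0,0],"turn": [0,0,0]},
    {"jaw": 0,"slide": [0,0,0],"turn": [0,0,0]},
    {"jaw": 0,"slide": [0,0,0],"turn": [0,0,0]},
    {"jaw": 0,"slide": [0,0,0],"turn": [0,0,0]},
    {"jaw": 0,"slide": [0,0,0],"turn": [0,0,0]}
  ]
}}

```text
time: 6.2
tool_pos: [542.1, -140.9, 109.7]
orientation: [0.976, 0.218, 0.001, 0.0]
contact_force: [-3.3, -1.6, 17.5]
gripper_width: 0.0
grasp_force: 9.0
```

```bash
python3 - <<'E'
from h import *
from plant import arm
c=arm.camera("scene");b=c["frame"][130:290,220:370][:,:,::-1]
t=arm.camera("top")["frame"][160:260,200:320][:,:,::-1]
cv2.imwrite("pics/n2.png",np.hstack([cv2.resize(b,(394,420),interpolation=2),cv2.resize(t,(400,420),interpolation=2)]))
S=arm.sense();print(S["tool_pos"],S["contact_force"])
E
```

```text
[ 542.05629819 -140.88466188  109.73408898] [-4.67039776 -0.11007195 18.07395911]
```

View pics/n2.png

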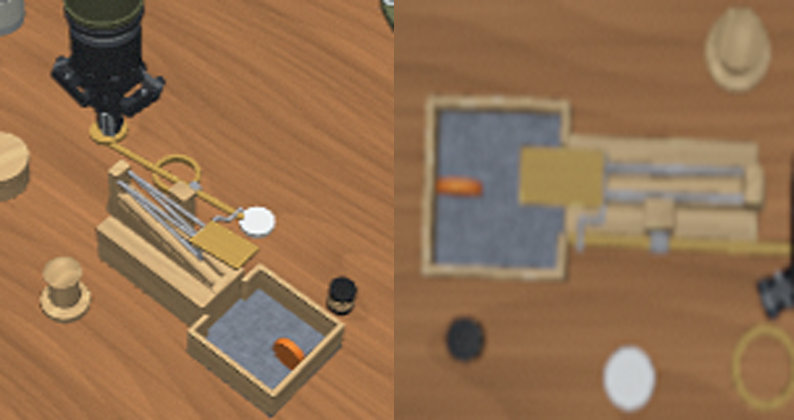

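The striker lies in the tray at about (460,186) in the right half, standing on edge against the far wall, and the lid is fully open. Now I'll ease the lever up at about 14 mm/s.

Emit:
{"method": "servo_tool", "body": {
  "plan": [
    {"jaw": 0,"slide": [0,0,-0.1],"turn": [0,0,0]},
    {"jaw": 0,"slide": [0,0,-0.1],"turn": [0,0,0]},
    {"jaw": 0,"slide": [0,0,-0.15],"turn": [0,0,0]},
    {"jaw": 0,"slide": [0,0,-0.18],"turn": [0,0,0]},
    {"jaw": 0,"slide": [0,0,-0.18],"turn": [0,0,0]},
    {"jaw": 0,"slide": [0,0,-0.18],"turn": [0,0,0]},
    {"jaw": 0,"slide": [0,0,-0.18],"turn": [0,0,0]},
    {"jaw": 0,"slide": [0,0,-0.18],"turn": [0,0,0]},
    {"jaw": 0,"slide": [0,0,-0.18],"turn": [0,0,0]},
    {"jaw": 0,"slide": [0,0,-0.18],"turn": [0,0,0]}
  ]
}}

```text
time: 7.55
tool_pos: [541.9, -141.7, 124.5]
orientation: [0.976, 0.218, 0.0, 0.0]
contact_force: [0.2, -4.0, 4.0]
gripper_width: 0.004
grasp_force: 2.5
```

Emit:
{"method": "servo_tool", "body": {
  "plan": [
    {"jaw": 0,"slide": [0,0,-0.18],"turn": [0,0,0]},
    {"jaw": 0,"slide": [0,0,-0.18],"turn": [0,0,0]},
    {"jaw": 0,"slide": [0,0,-0.18],"turn": [0,0,0]},
    {"jaw": 0,"slide": [0,0,-0.18],"turn": [0,0,0]},
    {"jaw": 0,"slide": [0,0,-0.18],"turn": [0,0,0]},
    {"jaw": 0,"slide": [0,0,-0.18],"turn": [0,0,0]},
    {"jaw": 0,"slide": [0,0,-0.18],"turn": [0,0,0]},
    {"jaw": 0,"slide": [0,0,-0.18],"turn": [0,0,0]},
    {"jaw": 0,"slide": [0,0,-0.18],"turn": [0,0,0]},
    {"jaw": 0,"slide": [0,0,-0.18],"turn": [0,0,0]}
  ]
}}

```text
time: 8.8
tool_pos: [541.8, -140.6, 142.4]
orientation: [0.976, 0.218, 0.0, -0.0]
contact_force: [2.4, 1.7, 3.8]
gripper_width: 0.002
grasp_force: 1.7
```

Emit:
{"method": "servo_tool", "body": {
  "plan": [
    {"jaw": 0,"slide": [0,0,-0.18],"turn": [0,0,0]},
    {"jaw": 0,"slide": [0,0,-0.18],"turn": [0,0,0]},
    {"jaw": 0,"slide": [0,0,-0.18],"turn": [0,0,0]},
    {"jaw": 0,"slide": [0,0,-0.18],"turn": [0,0,0]},
    {"jaw": 0,"slide": [0,0,-0.18],"turn": [0,0,0]},
    {"jaw": 0,"slide": [0,0,-0.18],"turn": [0,0,0]},
    {"jaw": 0,"slide": [0,0,-0.15],"turn": [0,0,0]},
    {"jaw": 0,"slide": [0,0,-0.15],"turn": [0,0,0]},
    {"jaw": 0,"slide": [0,0,-0.15],"turn": [0,0,0]},
    {"jaw": 0,"slide": [0,0,-0.15],"turn": [0,0,0]}
  ]
}}

```text
time: 10.05
tool_pos: [541.6, -141.9, 159.1]
orientation: [0.976, 0.218, -0.0, 0.0]
contact_force: [0.8, 0.0, -0.9]
gripper_width: -0.002
grasp_force: 0.0
```

Emit:
{"method": "servo_tool", "body": {
  "plan": [
    {"jaw": 0,"slide": [0,0,-0.15],"turn": [0,0,0]},
    {"jaw": 0,"slide": [0,0,-0.15],"turn": [0,0,0]},
    {"jaw": 0,"slide": [0,0,-0.15],"turn": [0,0,0]},
    {"jaw": 0,"slide": [0,0,-0.15],"turn": [0,0,0]},
    {"jaw": 0,"slide": [0,0,-0.2],"turn": [0,0,0]},
    {"jaw": 0,"slide": [0,0,-0.2],"turn": [0,0,0]}
  ]
}}

```text
time: 10.8
tool_pos: [541.8, -141.4, 169.3]
orientation: [0.976, 0.218, 0.0, -0.0]
contact_force: [0.1, -0.5, -0.2]
gripper_width: -0.0
grasp_force: 0.0
```

Emit:
{"method": "servo_tool", "body": {
  "plan": [
    {"jaw": 0,"slide": [0,0,-0.3],"turn": [0,0,0]},
    {"jaw": 0,"slide": [0,0,-1],"turn": [0,0,0]},
    {"jaw": 0,"slide": [0,0,-2],"turn": [0,0,0]},
    {"jaw": 0,"slide": [0,0,-3],"turn": [0,0,0]},
    {"jaw": 0,"slide": [0,0,0],"turn": [0,0,0]},
    {"jaw": 0,"slide": [0,0,0],"turn": [0,0,0]},
    {"jaw": 0,"slide": [0,0,0],"turn": [0,0,0]}
  ]
}}

```text
time: 11.68
tool_pos: [541.2, -141.4, 231.5]
orientation: [0.976, 0.218, -0.001, -0.0]
contact_force: [0.6, -0.9, -0.1]
gripper_width: 0.001
grasp_force: 0.0
```

```bash
python3 - <<'E'
from h import *
from plant import arm
c=arm.camera("scene");b=c["frame"][130:290,220:370][:,:,::-1]
t=arm.camera("top")["frame"][160:260,200:320][:,:,::-1]
cv2.imwrite("pics/n3.png",np.hstack([cv2.resize(b,(394,420),interpolation=2),cv2.resize(t,(400,420),interpolation=2)]))
S=arm.sense();print(S["tool_pos"],S["contact_force"])
E
```

```text
[ 541.37386805 -141.3648068   231.49338162] [-0.36519991  0.01680279 -0.18467459]
```

View pics/n3.png

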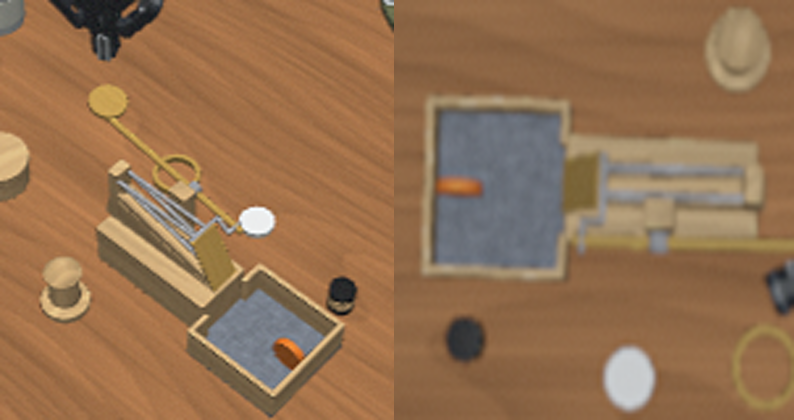

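The lid is shut over the mouth at about (583,182), the lever is back up and the striker is at rest in the tray at about (460,186), where it was before. The tool is clear, so I'm handing in.

```bash
python3 -c "
from plant import arm
print(arm.job_done())"
```

```text
the job is handed in; nothing more can be done
None
```

I pressed the lever to its stop, held it until the striker had rolled into the tray, eased it back up at about 14 mm/s so the lid closed softly, moved clear and handed the job in; no verdict was returned.

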